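# Fit the open stop collar on a valve stem

## Task

A valve is clamped in the bench vice with its stem upright. Pick up the open C-shaped stop collar by its grip lug, slide it sideways through its gap onto the thin neck of the stem under the head, then lower it over the thick part of the stem until it lies flat on the round flange, let go only once it is seated, and move clear. Feel your way gently: never push the collar hard against the valve (30 N at most), and leave the washer, wrench and jar where they are.

Things in the scene. Friction and masses are not known exactly. Their poses are not given: they have to be found in the camera images.
- gland (a point): Nominal middle of the upper face of the round brass flange (52 mm across) of the valve in the vice, 180 mm above the bench; z up, x where the vice's screw handle points. The upright steel stem and the flange are together NOT exactly here: 5 to 8 mm off it in an unknown level direction, fixed in a run, not measured: find the stem by feel (or see it). All of it is rigid.
- neck (a point): Nominal middle of the stem's thin neck, 38 mm straight above the gland point (true stem offset as told there). Heights above the flange: thick part, 18 mm diameter, 0 to 25 mm; chamfer from 18 to 14 mm, 25 to 28 mm, then a flat step; neck, 10 mm diameter, 28 to 48 mm; head, 30 mm diameter, 48 to 62 mm. Nothing stands beside the stem above the flange: the collar can come in from any side.
- bore (a point): Centre of the 20 mm bore of the grey metal C-shaped collar, half-way up its 8 mm thick ring (40 mm outside); z up as it lies at the start, +x out through the gap. The gap is 13 mm wide from 8 to 23 mm ahead, then flares 30 degrees each side to 19 mm wide at 28 mm ahead: it passes the neck, not the thick part; the bore does not pass the head. With the neck at the back of the bore, its axis is 5 mm behind.
- lug (a point): Grasp point of the collar's upright lug, 36 mm above its underside and 52 mm behind the bore centre (towards the collar's -x); axes as the bore point. The lug is a post 16 mm along x, 14 mm along y, from 8 to 52 mm above the underside, joined to the ring by a flat bar 16 mm wide. Grip it across y from above.
- collar: The whole collar, about 0.16 kg (0.11 to 0.22), lying flat on the bench at the start: origin under the bore centre on its underside, axes as the bore point.
- vice: The fixed grey bench vice with the valve and stem; origin on the bench under the nominal valve axis, axes as the gland point. Jaws reach 125 mm above the bench. Below the flange the brass valve body has two side ports, 48 mm each way along y, tops 163 mm above the bench.
- washer: Bystander: closed steel ring, 60 mm outside, 26 mm hole, 12 mm thick, lying on the bench; origin under its centre. It may lie on either side of the vice, the collar on the other.
- wrench_mid (a point): Bystander: point at the middle of a 200 mm steel wrench lying on the bench beyond the vice; x along the wrench.
- jar: Bystander: closed jar, 66 mm across, 75 mm tall, standing on the bench; origin under its centre.
Mind the look-alikes: they are no part of the job. There is more than one size of the collar; the job needs the largest.

How it is judged:
By the outcome, as a careful person would: the job done as asked, in the order asked, and still so for the second after the job is handed in, with the robot touching nothing.
It also fails if it takes over 72 s, if anything falls off the work surface, if the arm or the gripper's body presses on something with over 40 N, if the wrist force passes 120 N, or if a joint passes its speed limit or range.

## Robot

A 7-joint arm with a two-finger parallel gripper is mounted at the origin on the work surface. World frame = base frame: x ahead of the robot, y to its left, z up, the work surface at z = 0. Lengths are in m, angles in rad, forces in N, time in s.
With the tool pointing down it reaches from about 0.4 to 0.85 m from the base axis. Payload 10.4 kg.
Tool frame: the origin (TCP) lies at the very end of the fingers, on their centre line; the grasp point (between the pads) lies 19 mm behind it (manip.pinch_z is the distance from the TCP to the grasp point, in m); z points along the fingers, y is the line along which they close (so a half turn about z gives the same grasp; the last joint's range is limited). The gripper opens to 85 mm and grips with 20 to 120 N. Pads are 22 mm wide; open, the fingers measure 114 mm over their backs; the gripper's body (76 mm by 85 mm) begins 54 mm behind the grasp point. The pads swing forward as they close: fully open they stand 13 mm farther back than shut.
Start: joints at [1.174, 0.332, -0.065, 1.46, 0.022, 1.35, -0.088], TCP at [0.228, -0.582, 0.231] pointing down, gripper open.
Joint ranges: [-2.6, 2.6], [-0.5, 2.12], [-1.47, 1.34], [0.16, 2.42], [-1.27, 4.41], [0.06, 2.06], [-2.6, 2.6]. Speed limits (rad/s): [2.22, 2.22, 2.79, 2.79, 3.14, 3.14, 3.14].

## Interface

Orientations are given as a unit quaternion [x, y, z, w].
In Python, from workcell import manip gives the robot as it stands. The module is installed in compiled form; this text tells all that it offers.
- The arm moves only by the shell command python3 -m creep 'ROWS' [OPENING] [FORCE]. ROWS is a JSON object of lists of equal length, an entry for each row: "slide": the shift along the tool's x, y, z in m, a list of three; "twist": the turn about the tool's z in degrees. A call has 1 to 8 rows; each row shifts and turns the commanded pose from where the row before left it, along the tool's axes as they then stand; what a row does not reach is not made up. A row lasts 1/8 s, in which the tool goes at most 62.5 mm and 10.7 degrees, less where a joint would pass 70% of its speed; a pose out of reach is approached as far as the arm can. A call with a gripper value outside its range is refused whole. OPENING is the opening in per cent of the stroke, from 0 (shut) to 100 (fully open), set as the call begins (- or left out, the last holds). The fingers move at their own pace and stop on an object; FORCE is the grip in N (left out, the last holds). Time passes only in rows, so rows that do not move let the fingers close. It gives the time, the measured TCP pose, the force, the opening and the grip force at its end, in the units of the state.
- manip.get_obs(): the state, without advancing time (a new reading comes with each control period).
- manip.camera(name): name is "scene" or "top"; returns (picture, depth): 384x512x3 uint8, blue, green, red; 384x512 float32, m along the optical axis (not along the pixel's ray), 0 where there is no reading.
- manip.camera_params(name): a dict with "intrinsics" (3x3 intrinsics, pixels), "R" (3x3) and "t" (3): a world point X has camera coordinates R X + t. Camera axes: x right, y down, z forward; pixel columns grow to the right and rows downward; lengths in m; the calibration is good to about 2 mm. A picture is of the moment at which its call begins. camera_params takes no time and is no camera call.
- manip.hand_in(): hands the job in; it is judged then, once.
The state is a dict: "clock": time; "joint_pos": joint angles; "joint_velocities": joint speeds; "tau": joint torques, N m; "position": TCP position; "ee_rot": TCP orientation; "ft_force": force on the tool from outside, world axes, zero at the start; "torque": the same for the moment, N m; "grip_width": opening from 0.0 (shut) to 1.0 (fully open); "grasp_force": force on a finger pad.
Only numpy, scipy, OpenCV 4.12 (cv2) and the standard library are available. Lean on these libraries where they do the work, as an engineer would, in place of code of your own. Each camera call takes 0.05 s, during which the arm holds its last target. There are 200 camera calls.

## Working session

There is one attempt and no reset: what is moved stays moved. The work goes in short steps, Python scripts to look and compute and a shell command to move; the robot and the scene stay as the last step left them, time stands still between calls to the robot, and variables do not carry over. Pictures are saved under pics/ and viewed, at most 10 in all, crops included, and the job is handed in when it is done.

```bash
mkdir -p pics; cat > h.py <<'E'
import numpy as np, cv2
from workcell import manip
from scipy.spatial.transform import Rotation as Rn
def cloud(name):
    im,d=manip.camera(name); p=manip.camera_params(name)
    K=np.array(p["intrinsics"]);R=np.array(p["R"]);t=np.array(p["t"])
    v,u=np.mgrid[:384,:512]
    c=np.stack([(u-K[0,2])/K[0,0]*d,(v-K[1,2])/K[1,1]*d,d],-1)
    X=(c-t)@R
    X[d==0]=np.nan
    return im,X
E
python3 - <<'E'
from h import *
o=manip.get_obs(); print({k:np.round(v,3) for k,v in o.items()}, manip.pinch_z)
for n in("top","scene"):
    im,X=cloud(n); np.savez(n+"0",im=im,X=X)
    cv2.imwrite(f"pics/{n}0.png",cv2.resize(im,(800,600),interpolation=cv2.INTER_CUBIC))
    p=manip.camera_params(n); print(n,-np.array(p["R"]).T@p["t"],p["intrinsics"][0])
E
```

```text
{'clock': np.float64(0.0), 'joint_pos': array([ 1.174,  0.333, -0.065,  1.461,  0.022,  1.35 , -0.089]), 'joint_velocities': array([ 0.001, -0.   , -0.001,  0.002, -0.002, -0.001, -0.   ]), 'tau': array([ 0.0000e+00, -6.2545e+01,  4.9000e-02, -3.9160e+01,  1.6000e-02,
        1.0000e-02, -0.0000e+00]), 'position': array([ 0.228, -0.581,  0.231]), 'ee_rot': array([ 0.983,  0.186, -0.   , -0.001]), 'ft_force': array([ 0.233, -0.032,  0.359]), 'torque': array([-0.098,  0.044,  0.04 ]), 'grasp_force': np.float64(0.0), 'grip_width': np.float64(0.999)} 0.0187
top [ 0.50782519 -0.02971261  1.13343513] [373.23490331   0.         248.14788924]
scene [ 1.42689396e+00 -8.52456496e-04  7.80578765e-01] [496.01158241   0.         258.6489458 ]
```

View pics/top0.png

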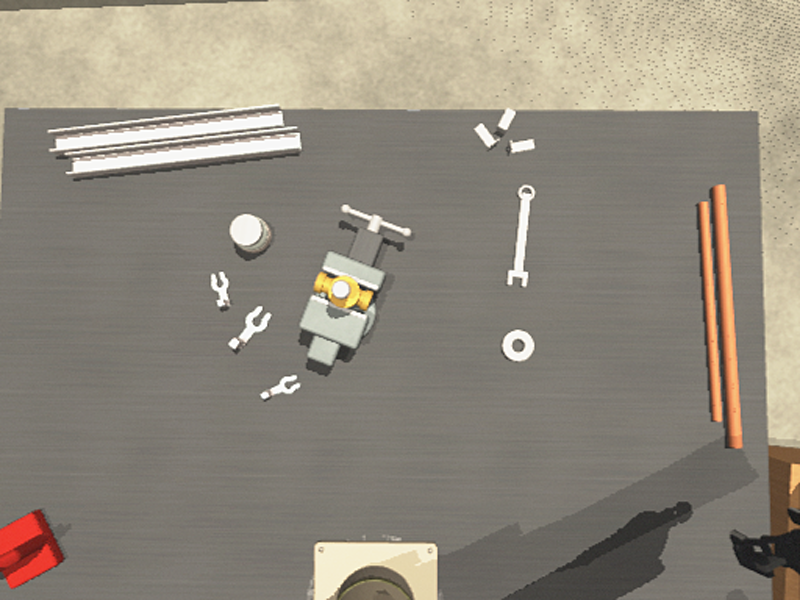

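View pics/scene0.png

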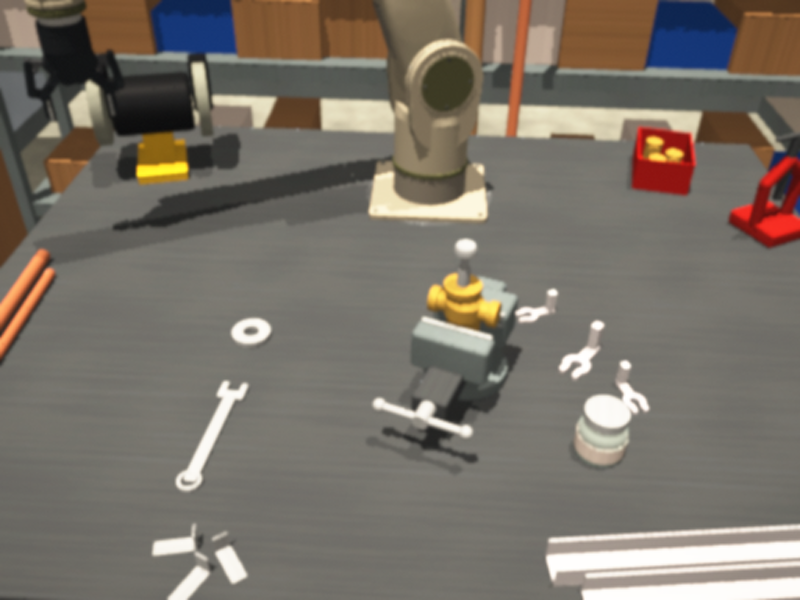

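The top view shows three C-collars at px (221,290), (250,328) and (282,387), the jar at (250,233), the stem head at (341,290) and the washer at (518,345). The middle collar at (250,328) looks largest. I'll measure all three and confirm with a crop.

```bash
cat > m.py <<'E'
from h import *
z=np.load("top0.npz");im,X=z["im"],z["X"];s=np.load("scene0.npz");XS=s["X"]
for nm,(a,b) in {"A":(221,290),"B":(250,328),"C":(282,387)}.items():
    u,v=int(a*.64),int(b*.64)
    W=X[v-20:v+21,u-20:u+21].reshape(-1,3); c0=X[v,u]
    W=W[np.linalg.norm(W[:,:2]-np.nanmedian(X[v-3:v+4,u-3:u+4].reshape(-1,3),0)[:2],axis=1)<.055]
    hi=W[W[:,2]>.035]; lo=W[(W[:,2]>.004)&(W[:,2]<.02)]
    S=XS.reshape(-1,3); S=S[np.linalg.norm(S[:,:2]-W[:,:2].mean(0),axis=1)<.06]
    sl=S[(S[:,2]>.006)&(S[:,2]<.012)]; sh=S[(S[:,2]>.03)&(S[:,2]<.07)]
    print(nm,len(hi),hi.mean(0).round(4),hi[:,2].max().round(3),len(lo),lo.mean(0).round(4),
      "ext",cv2.minAreaRect(lo[:,:2].astype(np.float32)),"scene lug",len(sh),sh.mean(0).round(4),sh[:,2].max())
W=X.reshape(-1,3)
m=(W[:,2]>.232)&(W[:,2]<.26)&(abs(W[:,0]-.5)<.15)&(abs(W[:,1])<.2)
print("head",m.sum(),W[m].mean(0),np.ptp(W[m],0))
S=XS.reshape(-1,3);m=(abs(S[:,2]-.242)<.004)&(abs(S[:,0]-.5)<.15)&(abs(S[:,1])<.2)
print("head scene",m.sum(),S[m].mean(0),np.ptp(S[m],0))
S=XS.reshape(-1,3)
c=im[160:265,115:220]; cv2.imwrite("pics/crop1.png",cv2.resize(c,(600,600),interpolation=cv2.INTER_CUBIC))
E
python3 m.py
```

```text
A 18 [0.5658 0.2939 0.0409] 0.045 102 [0.5968 0.3047 0.0066] ext ((0.5863854885101318, 0.30152350664138794), (0.0900145024061203, 0.0945683941245079), 23.654014587402344) scene lug 45 [0.5683 0.2922 0.0373] 0.043502724677703136
B 38 [0.4898 0.2631 0.049 ] 0.056 180 [0.5224 0.2401 0.0077] ext ((0.522014319896698, 0.24427902698516846), (0.07883737981319427, 0.09805518388748169), 28.658777236938477) scene lug 85 [0.4957 0.2624 0.0445] 0.05566156698047564
C 18 [0.3933 0.2076 0.0401] 0.045 103 [0.4067 0.1802 0.0064] ext ((0.406669944524765, 0.18168294429779053), (0.07008583843708038, 0.09805703163146973), 85.55079650878906) scene lug 37 [0.3955 0.2061 0.0372] 0.04441311892492157
head 120 [0.57622194 0.05047835 0.24078924] [0.02874563 0.02934125 0.0124657 ]
head scene 105 [0.58081606 0.04892077 0.24196998] [0.03275553 0.02631444 0.00722798]
```

View pics/crop1.png

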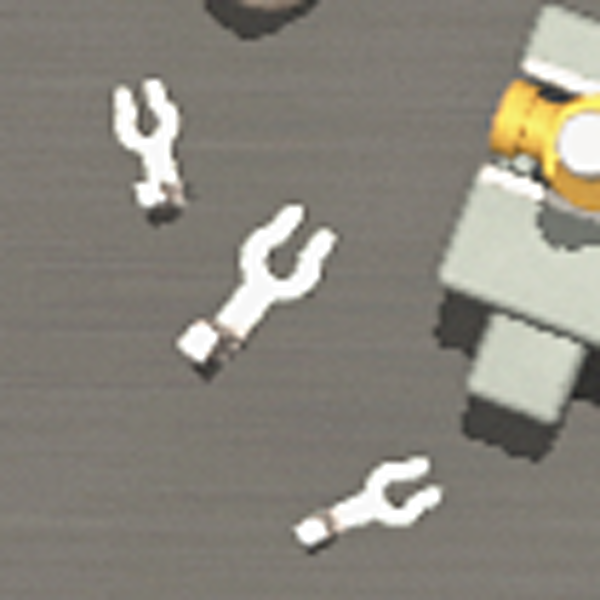

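The crop confirms it: B, the middle collar at crop px (260,270), is the largest. Its lug top is about 55 mm high against about 44 mm for A (145,150) and C (370,500), and its ring is visibly bigger. Next I'll fit its pose and the stem head more closely.

```bash
cat >> h.py <<'E'
def delta(target,heading=None):
    """tool-frame slide (mm) and twist (deg) from measured pose to target TCP / tool-x heading (deg)"""
    o=manip.get_obs();R=Rn.from_quat(o["ee_rot"]).as_matrix()
    h=np.degrees(np.arctan2(R[1,0],R[0,0]))
    print("slide mm",(R.T@(np.array(target)-o["position"])*1e3).round(1),"heading",h.round(2),
      "twist",None if heading is None else round(-((heading-h+180)%360-180),2), "pos",o["position"].round(4),"toolz",R[:,2].round(3))
def proj(name,P):
    p=manip.camera_params(name);c=np.atleast_2d(P)@np.array(p["R"]).T+p["t"];q=c@np.array(p["intrinsics"]).T
    return q[:,:2]/q[:,2:]
def raster(name,polys,x0,y0,n,S=8):
    M=np.zeros((n*S,n*S),np.float32)
    for P,val in polys:
        q=((proj(name,P)-[x0,y0]+.5)*S-.5)
        cv2.fillPoly(M,[np.round(q*16).astype(np.int32)],val,shift=4)
    return cv2.resize(M,(n,n),interpolation=cv2.INTER_AREA)
E
cat > fit.py <<'E'
from h import *
from scipy.optimize import minimize
z=np.load("top0.npz");im,X=z["im"],z["X"]
x0,y0,n=140,188,40
g=im[y0:y0+n,x0:x0+n].astype(float).mean(2); H=X[y0:y0+n,x0:x0+n,2]
mask=np.clip((g-110)/(235-110),0,1).astype(np.float32)
a=np.linspace(0,2*np.pi,60)
def polys(p):
    x,y,th=p[:3];c,s=np.cos(th),np.sin(th);R=np.array([[c,-s],[s,c]])
    T=lambda q,h:np.c_[np.array(q)@R.T+[x,y],np.full(len(q),h)]
    w=p[3]
    L=[(-60,-7),(-44,-7),(-44,7),(-60,7)];L=np.array(L)/1e3
    hull=np.r_[T(L,.052)]
    return [(T(.02*np.c_[np.cos(a),np.sin(a)],.008),1),(T(np.array([(-60,-8),(-10,-8),(-10,8),(-60,8)])/1e3,.008),1),
     (T(np.array([(8,-w),(28,-w),(28,w),(8,w)])/1e3,.008),1),
     (T(.01*np.c_[np.cos(a),np.sin(a)],.008),0),
     (T(np.array([(8,-6.5),(23,-6.5),(28,-9.5),(30,-9.5),(30,9.5),(28,9.5),(23,6.5),(8,6.5)])/1e3,.008),0),(hull,1)]
f=lambda p:((raster("top",polys(p),x0,y0,n)-mask)**2).sum()
best=None
for dx in(-.006,0.,.006):
  for th in(-.45,-.6,-.8):
    r=minimize(f,[.53+dx,.235,th,14.],method="Nelder-Mead",options=dict(initial_simplex=np.array([.53+dx,.235,th,14.])+np.r_[np.zeros((1,4)),np.diag([.005,.005,.1,1.5])]))
    if best is None or r.fun<best.fun:best=r
p=best.x;print("collar",p.round(4),np.degrees(p[2]).round(2),best.fun,"of",(mask**2).sum())
d=np.array([np.cos(p[2]),np.sin(p[2])]);print("lug",p[:2]-.052*d)
# head fit: discs at z .242 and .228
u,v=proj("top",[.577,.05,.242])[0].astype(int);x1,y1,n1=u-12,v-12,24
HH=np.load("top0.npz")["X"][y1:y1+n1,x1:x1+n1,2];mh=(HH>.215).astype(np.float32)
C=.015*np.c_[np.cos(a),np.sin(a)]
fh=lambda q:((raster("top",[(np.c_[C+q,np.full(60,h)],1) for h in(.242,.228)],x1,y1,n1)-mh)**2).sum()
r=minimize(fh,[.577,.05],method="Nelder-Mead",options=dict(initial_simplex=[[.577,.05],[.582,.05],[.577,.055]]))
print("head",r.x.round(4),r.fun)
s=np.load("scene0.npz");XS=s["X"]
u,v=proj("scene",[.577,.05,.235])[0].astype(int);x2,y2=u-18,v-18
ms=(XS[y2:y2+36,x2:x2+36,2]>.23).astype(np.float32)
fs=lambda q:((raster("scene",[(np.c_[C+q,np.full(60,h)],1) for h in(.242,.2305)],x2,y2,36)-ms)**2).sum()
r=minimize(fs,[.577,.05],method="Nelder-Mead",options=dict(initial_simplex=[[.577,.05],[.582,.05],[.577,.055]]))
print("head scene",r.x.round(4),r.fun)
delta([*(p[:2]-.052*d),.3],np.degrees(p[2])+180)
delta([.45,-.15,.34])
E
python3 fit.py
```

```text
Traceback (most recent call last):
  File "fit.py", line 22, in <module>
    r=minimize(f,[.53+dx,.235,th,14.],method="Nelder-Mead",options=dict(initial_simplex=np.array([.53+dx,.235,th,14.])+np.r_[np.zeros((1,4)),np.diag([.005,.005,.1,1.5])]))
  File "fit.py", line 18, in <lambda>
    f=lambda p:((raster("top",polys(p),x0,y0,n)-mask)**2).sum()
                 ~~~~~~^^^^^^^^^^^^^^^^^^^^^^^^
  File "h.py", line 24, in raster
    q=((proj(name,P)-[x0,y0]+.5)*S-.5)
        ~~~~^^^^^^^^
  File "h.py", line 19, in proj
    p=manip.camera_params(name);c=np.atleast_2d(P)@np.array(p["R"]).T+p["t"];q=c@np.array(p["intrinsics"]).T
ValueError: time passes only in moves, steps and waits
```

```bash
sed -i 's/^def proj/_c={}\ndef cp(n):\n    if n not in _c:_c[n]=manip.camera_params(n)\n    return _c[n]\ndef proj/; s/p=manip.camera_params(name);c=/p=cp(name);c=/' h.py; python3 fit.py
```

```text
collar [ 0.5314  0.2345 -0.6483 16.1733] -37.14 68.8554458618164 of 248.50677
lug [0.48991771 0.26588299]
head [0.5766 0.0507] 6.08642578125
head scene [0.5772 0.0492] 12.1201171875
slide mm [ 553.2 -693.4  -68.6] heading 21.42 twist -121.44 pos [ 0.2281 -0.5815  0.2306] toolz [-0.001  0.001 -1.   ]
slide mm [ 364.1 -320.8 -109. ] heading 21.42 twist None pos [ 0.2281 -0.5815  0.2306] toolz [-0.001  0.001 -1.   ]
```

```bash
python3 -m creep '{"slide":[[0.03,-0.027,-0.03],[0.04,-0.036,-0.02],[0.045,-0.04,-0.015],[0.045,-0.04,-0.01],[0.045,-0.04,-0.01],[0.045,-0.04,-0.01],[0.045,-0.04,-0.01],[0.045,-0.04,0]],"twist":[0,0,0,0,0,0,0,0]}' 60 60; python3 -c "
from h import *
delta([.491,.2645,.3],142.9)"
```

```text
clock: 1.1
position: [0.4348, -0.1738, 0.337]
ee_rot: [0.983, 0.186, 0.0, 0.001]
ft_force: [1.8, -0.2, 0.4]
grip_width: 0.601
grasp_force: 0.0
slide mm [ 212.3 -387.6   36.6] heading 21.41 twist -121.49 pos [ 0.4348 -0.1738  0.337 ] toolz [ 0.001 -0.001 -1.   ]
```

```bash
python3 -m creep '{"slide":[[0.026,-0.048,0],[0.026,-0.048,0],[0.026,-0.048,0],[0.026,-0.048,0],[0.026,-0.048,0],[0.026,-0.048,0],[0.026,-0.048,0],[0.02,-0.04,0]],"twist":[0,0,0,0,0,0,0,0]}' && python3 -m creep '{"slide":[[0,0,0],[0,0,0],[0,0,0],[0,0,0],[0,0,0],[0,0,0],[0,0,0],[0,0,0]],"twist":[-10.5,-10.5,-10.5,-10.5,-10.5,-10.5,-10.5,-10.5]}'; python3 -c "
from h import *
delta([.491,.2645,.15],142.9)"
```

```text
clock: 2.1
position: [0.4847, 0.2501, 0.336]
ee_rot: [0.983, 0.186, -0.0, -0.0]
ft_force: [-0.4, 0.4, 0.1]
grip_width: 0.6
grasp_force: 0.0
clock: 3.1
position: [0.4848, 0.248, 0.336]
ee_rot: [0.603, 0.797, -0.0, -0.0]
ft_force: [0.7, 0.8, 0.7]
grip_width: 0.606
grasp_force: 0.0
slide mm [ 14.2  10.6 186. ] heading 105.76 twist -37.14 pos [0.4848 0.248  0.336 ] toolz [-0. -0. -1.]
```

```bash
python3 -m creep '{"slide":[[0.014,0.010,0.02],[0,0,0.03],[0,0,0.04],[0,0,0.04],[0,0,0.03],[0,0,0.02],[0,0,0],[0,0,0]],"twist":[0,-9.3,-9.3,-9.3,-9.3,0,0,0]}'; python3 - <<'E'
from h import *
im,X=cloud("scene"); np.savez("scene1",im=im,X=X)
delta([.491,.2645,.018],142.9)
P=X.reshape(-1,3);m=(P[:,2]>.046)&(P[:,2]<.058)&(np.hypot(P[:,0]-.492,P[:,1]-.264)<.025)
print(m.sum(),P[m].mean(0),P[m].min(0),P[m].max(0))
u,v=proj("scene",[.5,.25,.08])[0].astype(int)
cv2.imwrite("pics/s1.png",cv2.resize(im[v-65:v+65,u-65:u+65],(600,600),interpolation=cv2.INTER_CUBIC))
E
```

```text
clock: 4.1
position: [0.4912, 0.2648, 0.1574]
ee_rot: [0.321, 0.947, 0.0, 0.001]
ft_force: [-0.2, -0.2, -0.0]
grip_width: 0.606
grasp_force: 0.0
slide mm [  0.2  -0.7 139.6] heading 142.53 twist -0.37 pos [0.4913 0.2648 0.1576] toolz [ 0.002  0.001 -1.   ]
40 [0.49206755 0.26200524 0.05125364] [0.47981012 0.2532499  0.04667669] [0.50037825 0.27092291 0.05438785]
```

View pics/s1.png

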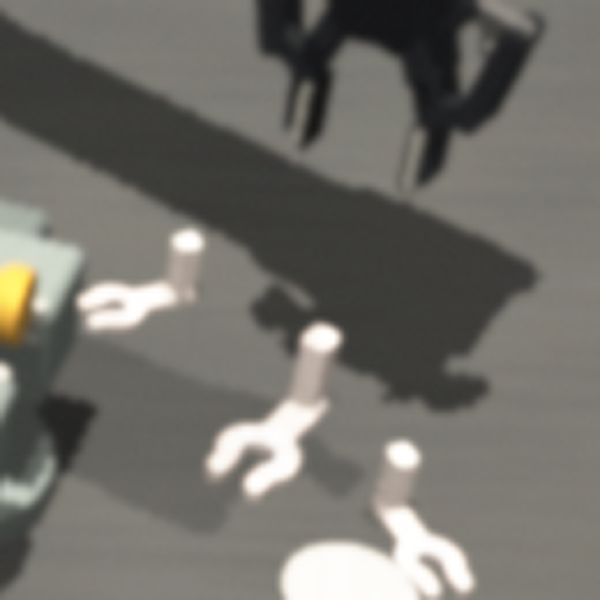

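The fingers, at crop px (300,110) and (415,160), straddle the big collar's lug at (320,340). I'll go down and grip.

```bash
python3 -m creep '{"slide":[[0,0,0.04],[0,0,0.04],[0,0,0.03],[0,0,0.02],[0,0,0.009],[0,0,0],[0,0,0],[0,0,0]],"twist":[-0.4,0,0,0,0,0,0,0]}' 60 && python3 -m creep '{"slide":[[0,0,0],[0,0,0],[0,0,0],[0,0,0],[0,0,0],[0,0,0],[0,0,0],[0,0,0]],"twist":[0,0,0,0,0,0,0,0]}' 0 80; python3 -c "
from h import *
delta([.491,.2645,.3],142.9)
print(manip.get_obs())"
```

```text
clock: 5.15
position: [0.4913, 0.2645, 0.0181]
ee_rot: [0.317, 0.948, 0.0, 0.001]
ft_force: [-0.0, 0.3, -0.3]
grip_width: 0.594
grasp_force: 0.0
clock: 6.15
position: [0.491, 0.2644, 0.0176]
ee_rot: [0.317, 0.948, 0.0, 0.0]
ft_force: [-0.6, -1.9, 5.9]
grip_width: 0.152
grasp_force: 78.4
slide mm [-1.000e-01  2.000e-01 -2.824e+02] heading 143.01 twist 0.11 pos [0.491  0.2644 0.0176] toolz [ 0. -0. -1.]
{'clock': 6.15, 'joint_pos': array([ 0.23756384,  0.65062714, -1.02374921,  1.80970601,  0.63785209,
        1.0535049 , -0.10588802]), 'joint_velocities': array([-8.82405762e-05,  5.40375145e-04,  1.26230512e-03, -9.83981410e-04,
       -9.36329182e-04, -1.43200496e-03,  4.98519108e-04]), 'tau': array([-3.19060497e-01, -5.32925391e+01, -1.84425795e+01, -2.69935369e+01,
        1.24704265e-01, -5.30119948e-01,  2.74794828e-02]), 'position': array([0.49096703, 0.26438158, 0.01761467]), 'ee_rot': array([3.17207693e-01, 9.48356072e-01, 2.64590440e-05, 2.01634615e-04]), 'ft_force': array([-0.61047478, -1.92404101,  5.89760599]), 'torque': array([-0.25993286,  0.31903763, -0.02440233]), 'grasp_force': 78.37944746017456, 'grip_width': 0.15155422992788653}
```

```bash
python3 -m creep '{"slide":[[0,0,-0.01],[0,0,-0.025],[0,0,-0.04],[0,0,-0.045],[0,0,-0.045],[0,0,-0.03],[0,0,-0.015],[0,0,-0.004]],"twist":[0,0,0,0,0,0,0,0]}'; python3 -c "
from h import *
delta([.4915,.1144,.2316],143)
print(manip.get_obs()['ft_force'],manip.get_obs()['torque'])"
```

```text
clock: 7.15
position: [0.4908, 0.2643, 0.2315]
ee_rot: [0.317, 0.948, -0.0, 0.0]
ft_force: [-0.5, -0.3, -2.2]
grip_width: 0.15
grasp_force: 78.0
slide mm [-9.080e+01 -1.193e+02 -1.000e-01] heading 143.02 twist 0.02 pos [0.4908 0.2643 0.2315] toolz [ 0. -0. -1.]
[-0.47951419 -0.26713053 -2.2191635 ] [0.02206437 0.04925109 0.01576716]
```

```bash
python3 -m creep '{"slide":[[-0.008,-0.01,0],[-0.016,-0.022,0],[-0.02,-0.026,0],[-0.02,-0.026,0],[-0.016,-0.022,0],[-0.008,-0.01,0],[-0.0028,-0.0033,0],[0,0,0]],"twist":[0,0,0,0,0,0,0,0]}'; python3 - <<'E'
from h import *
for n in("top","scene"):
    im,X=cloud(n); np.savez(n+"2",im=im,X=X)
    u,v=proj(n,[.545,.085,.22])[0].astype(int);w=45 if n=="top" else 60
    cv2.imwrite(f"pics/{n}2.png",cv2.resize(im[v-w:v+w,u-w:u+w],(600,600),interpolation=cv2.INTER_CUBIC)); print(n,u,v)
delta([.4915,.1144,.2316],143)
E
python3 -c "
import cv2,numpy as np
cv2.imwrite('pics/both2.png',np.hstack([cv2.resize(cv2.imread('pics/%s2.png'%n),(400,400)) for n in('top','scene')]))"
```

```text
clock: 8.15
position: [0.4914, 0.1149, 0.2312]
ee_rot: [0.317, 0.948, 0.0, -0.0]
ft_force: [0.1, 1.0, -1.0]
grip_width: 0.149
grasp_force: 78.1
top 204 198
scene 313 157
slide mm [-0.8 -0.8 -0.3] heading 143.11 twist 0.11 pos [0.4914 0.1155 0.2313] toolz [ 0.  0. -1.]
```

View pics/both2.png

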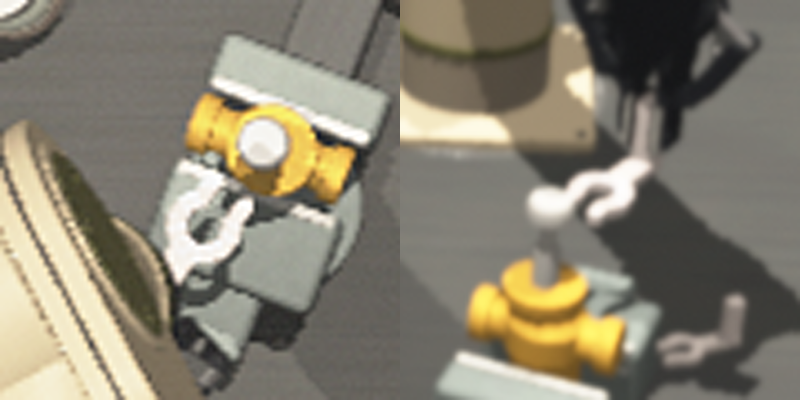

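The top crop shows the C collar at (205,228), its gap facing the head at (262,143). The scene crop shows it level, at neck height under the head. I'll fit the bore against the stem.

```bash
cat > fit2.py <<'E'
from h import *
from scipy.optimize import minimize
X=np.load("top2.npz")["X"];im=np.load("top2.npz")["im"]
exp=np.array([.533,.0835]);zt=.2222
u,v=proj("top",[*exp,zt])[0].astype(int);n=36;x0,y0=u-18,v-18
Z=X[y0:y0+n,x0:x0+n,2];P=X[y0:y0+n,x0:x0+n]
dist=np.hypot(P[...,0]-exp[0],P[...,1]-exp[1]);dh=np.hypot(P[...,0]-.577,P[...,1]-.05)
mask=((Z>.195)&(Z<.24)).astype(np.float32)
ok=np.ones_like(mask);ok[(dist>.034)|(dh<.018)|np.isnan(Z)]=0
a=np.linspace(0,2*np.pi,60)
def polys(p):
    c,s=np.cos(p[2]),np.sin(p[2]);R=np.array([[c,-s],[s,c]])
    T=lambda q:np.c_[np.array(q)@R.T+p[:2],np.full(len(q),zt)]
    w=p[3]
    return [(T(.02*np.c_[np.cos(a),np.sin(a)]),1),(T(np.array([(-60,-8),(-10,-8),(-10,8),(-60,8)])/1e3),1),
     (T(np.array([(8,-w),(28,-w),(28,w),(8,w)])/1e3),1),(T(.01*np.c_[np.cos(a),np.sin(a)]),0),
     (T(np.array([(8,-6.5),(23,-6.5),(28,-9.5),(30,-9.5),(30,9.5),(28,9.5),(23,6.5),(8,6.5)])/1e3),0)]
f=lambda p:(ok*(raster("top",polys(p),x0,y0,n)-mask)**2).sum()
for th in(-.6,-.7):
    s0=np.array([*exp,th,16.])
    r=minimize(f,s0,method="Nelder-Mead",options=dict(initial_simplex=s0+np.r_[np.zeros((1,4)),np.diag([.005,.005,.1,1.5])]))
    print(r.x.round(4),np.degrees(r.x[2]).round(1),r.fun,mask.sum())
    d=np.array([np.cos(np.radians(-37)),np.sin(np.radians(-37))]);e=np.array([-d[1],d[0]])
    q=np.array([.5766,.0505])-r.x[:2];print("stem ahead",q@d,"left",q@e)
    q=r.x[:2]-manip.get_obs()["position"][:2];print("bore rel TCP ahead",q@d,"left",q@e)
E
python3 fit2.py
```

```text
[ 0.5317  0.0835 -0.5884 15.948 ] -33.7 40.213623046875 228.0
stem ahead 0.05574085117858163 left 0.0006308623458507225
bore rel TCP ahead 0.05145578399644988 left -0.0012401181575292211
[ 0.532   0.0833 -0.6074 15.5688] -34.8 40.000732421875 228.0
stem ahead 0.055365984339444466 left 0.0006614749978698716
bore rel TCP ahead 0.051830650835587036 left -0.0012707308095483703
```

```bash
python3 -m creep '{"slide":[[-0.004,0.0005,0],[-0.006,0,0],[-0.006,0,0],[-0.005,0,0],[-0.004,0,0],[-0.002,0,0],[-0.001,0,0],[0,0,0]],"twist":[0,0,0,0,0,0,0,0]}'; python3 -m creep '{"slide":[[-0.001,0,0],[-0.001,0,0],[-0.001,0,0],[-0.001,0,0]],"twist":[0,0,0,0]}';
```

```text
clock: 9.25
position: [0.5142, 0.098, 0.2313]
ee_rot: [0.317, 0.948, -0.0, 0.0]
ft_force: [-0.8, 0.3, -2.2]
grip_width: 0.149
grasp_force: 78.1
clock: 9.75
position: [0.5175, 0.0955, 0.2313]
ee_rot: [0.317, 0.948, -0.0, 0.0]
ft_force: [1.0, -0.1, -1.5]
grip_width: 0.146
grasp_force: 78.1
```

```bash
python3 -m creep '{"slide":[[-0.001,0,0],[-0.001,0,0],[-0.001,0,0],[-0.001,0,0]],"twist":[0,0,0,0]}'; python3 -c "
from h import *
delta([.4915,.1144,.2316],143)
print(manip.get_obs()['ft_force'],manip.get_obs()['torque'])"
```

```text
clock: 10.25
position: [0.5207, 0.0932, 0.2313]
ee_rot: [0.317, 0.948, 0.0, 0.0]
ft_force: [-0.0, 0.3, -2.0]
grip_width: 0.149
grasp_force: 78.1
slide mm [36.1 -0.6 -0.3] heading 143.02 twist 0.02 pos [0.5207 0.0932 0.2313] toolz [ 0. -0. -1.]
[-0.04194202  0.3288862  -1.95297396] [0.0661696  0.0277004  0.03294172]
```

```bash
python3 -m creep '{"slide":[[-0.001,0,0],[-0.001,0,0],[-0.001,0,0],[-0.001,0,0]],"twist":[0,0,0,0]}'; python3 -m creep '{"slide":[[-0.001,0,0],[-0.001,0,0],[-0.001,0,0],[-0.001,0,0]],"twist":[0,0,0,0]}'|grep -E "pos|force"
```

```text
clock: 10.75
position: [0.5239, 0.0907, 0.2313]
ee_rot: [0.317, 0.948, -0.0, 0.0]
ft_force: [0.1, 0.4, -1.7]
grip_width: 0.151
grasp_force: 78.1
position: [0.5271, 0.0883, 0.2313]
ft_force: [-0.1, -0.2, -2.4]
grasp_force: 78.1
```

```bash
python3 -m creep '{"slide":[[-0.001,0,0],[-0.001,0,0],[-0.001,0,0],[-0.001,0,0]],"twist":[0,0,0,0]}'|grep -E "pos|force";python3 -m creep '{"slide":[[-0.001,0,0],[-0.001,0,0],[-0.001,0,0],[-0.001,0,0]],"twist":[0,0,0,0]}'|grep -E "pos|force"
```

```text
position: [0.5303, 0.0859, 0.2313]
ft_force: [-0.4, 0.1, -1.0]
grasp_force: 78.1
position: [0.5335, 0.0835, 0.2313]
ft_force: [0.1, 0.6, -1.4]
grasp_force: 78.1
```

```bash
for i in 1; do python3 -m creep '{"slide":[[-0.001,0,0],[-0.001,0,0],[-0.0005,0,0],[-0.0005,0,0]],"twist":[0,0,0,0]}'|grep -E "pos|ft_force"; done; python3 -m creep '{"slide":[[-0.0005,0,0],[-0.0005,0,0],[0,0,0]],"twist":[0,0,0]}'|grep -E "pos|ft_force"; python3 -m creep '{"slide":[[-0.0005,0,0],[-0.0005,0,0],[0,0,0]],"twist":[0,0,0]}'|grep -E "pos|ft_force"; python3 -m creep '{"slide":[[-0.0005,0,0],[-0.0005,0,0],[0,0,0]],"twist":[0,0,0]}'|grep -E "pos|ft_force"
```

```text
position: [0.5358, 0.0817, 0.2313]
ft_force: [-0.5, 0.1, -1.1]
position: [0.5366, 0.0811, 0.2313]
ft_force: [0.5, 0.1, -1.3]
position: [0.5374, 0.0805, 0.2313]
ft_force: [0.1, 0.1, -2.0]
position: [0.5382, 0.0799, 0.2313]
ft_force: [-0.3, 0.0, -2.2]
```

```bash
python3 -m creep '{"slide":[[-0.0005,0,0],[0,0,0]],"twist":[0,0]}'|grep -E "pos|ft_force"; python3 -m creep '{"slide":[[-0.0005,0,0],[0,0,0]],"twist":[0,0]}'|grep -E "pos|ft_force"
```

```text
position: [0.5386, 0.0796, 0.2313]
ft_force: [0.1, 0.4, -1.8]
position: [0.539, 0.0793, 0.2313]
ft_force: [-0.0, 0.5, -2.1]
```

```bash
python3 -m creep '{"slide":[[-0.0005,0,0],[0,0,0]],"twist":[0,0]}'|grep -E "pos|ft_force"; python3 -m creep '{"slide":[[-0.0005,0,0],[0,0,0]],"twist":[0,0]}'|grep -E "pos|ft_force"
```

```text
position: [0.5394, 0.079, 0.2313]
ft_force: [0.3, 0.5, -1.9]
position: [0.5398, 0.0787, 0.2313]
ft_force: [-0.9, 1.0, -2.1]
```

```bash
python3 -m creep '{"slide":[[-0.0005,0,0],[0,0,0]],"twist":[0,0]}'|grep -E "pos|ft_force"; python3 -m creep '{"slide":[[-0.0005,0,0],[0,0,0]],"twist":[0,0]}'|grep -E "pos|ft_force"
```

```text
position: [0.5402, 0.0784, 0.2313]
ft_force: [0.1, 0.1, -2.5]
position: [0.5404, 0.0783, 0.2313]
ft_force: [-2.8, 0.6, -1.3]
```

```bash
python3 -m creep '{"slide":[[-0.0005,0,0],[0,0,0],[0,0,0]],"twist":[0,0,0]}'|grep -E "pos|ft_force"; python3 -c "
from h import *
delta([.5403,.0784,.2313],143)
print(manip.get_obs()['ft_force'])"
```

```text
position: [0.5405, 0.0783, 0.2313]
ft_force: [-5.5, 2.1, 0.8]
slide mm [ 0.2 -0.   0. ] heading 143.05 twist 0.05 pos [0.5405 0.0783 0.2313] toolz [-0.001  0.    -1.   ]
[-5.49510819  2.0560305   0.80184938]
```

```bash
python3 -m creep '{"slide":[[0.002,0,0],[0.002,0,0],[0.0016,0,0],[0,0,0]],"twist":[0,0,0,0]}'|grep -E "pos|ft_force"; python3 -m creep '{"slide":[[0,0.001,0],[0,0.001,0],[0,0.0005,0],[0,0.0005,0],[0,0,0]],"twist":[0,0,0,0,0]}'|grep -E "pos|ft_force"; python3 -m creep '{"slide":[[0,0.0005,0],[0,0,0]],"twist":[0,0]}'|grep -E "pos|ft_force"
```

```text
position: [0.5365, 0.0812, 0.2313]
ft_force: [0.4, 0.4, -2.1]
position: [0.5383, 0.0836, 0.2313]
ft_force: [-0.5, 0.4, -1.3]
position: [0.5386, 0.084, 0.2313]
ft_force: [-0.4, 0.4, -2.3]
```

```bash
python3 -m creep '{"slide":[[0,0.0005,0],[0,0,0]],"twist":[0,0]}'|grep -E "pos|ft_force"; python3 -m creep '{"slide":[[0,0.0005,0],[0,0,0]],"twist":[0,0]}'|grep -E "pos|ft_force"
```

```text
position: [0.5389, 0.0844, 0.2313]
ft_force: [0.3, 0.0, -1.9]
position: [0.5392, 0.0848, 0.2313]
ft_force: [-0.4, 0.8, -1.4]
```

```bash
python3 -m creep '{"slide":[[0,0.0005,0],[0,0,0]],"twist":[0,0]}'|grep -E "pos|ft_force"; python3 -m creep '{"slide":[[0,0.0005,0],[0,0,0]],"twist":[0,0]}'|grep -E "pos|ft_force"
```

```text
position: [0.5395, 0.0852, 0.2313]
ft_force: [-0.5, -0.4, -1.0]
position: [0.5397, 0.0854, 0.2312]
ft_force: [-1.1, -1.2, -1.4]
```

```bash
python3 -m creep '{"slide":[[0,0.0005,0],[0,0,0]],"twist":[0,0]}'|grep -E "pos|ft_force"
```

```text
position: [0.5399, 0.0856, 0.2312]
ft_force: [-3.1, -3.2, 0.1]
```

```bash
python3 -m creep '{"slide":[[0,-0.003,0],[0,-0.003,0],[0,-0.002,0],[0,-0.001,0],[0,-0.0005,0],[0,-0.0005,0],[0,0,0]],"twist":[0,0,0,0,0,0,0]}'|grep -E "pos|ft_force"; python3 -m creep '{"slide":[[0,-0.0005,0],[0,0,0]],"twist":[0,0]}'|grep -E "pos|ft_force"
```

```text
position: [0.5341, 0.078, 0.2313]
ft_force: [0.8, 0.5, -2.1]
position: [0.5338, 0.0776, 0.2313]
ft_force: [-0.8, 0.2, -1.1]
```

```bash
python3 -m creep '{"slide":[[0,-0.0005,0],[0,0,0]],"twist":[0,0]}'|grep -E "pos|ft_force"
```

```text
position: [0.5335, 0.0772, 0.2313]
ft_force: [-1.0, 0.2, -2.0]
```

```bash
python3 -m creep '{"slide":[[0,-0.0005,0],[0,0,0]],"twist":[0,0]}'|grep -E "pos|ft_force"
```

```text
position: [0.5333, 0.077, 0.2313]
ft_force: [1.4, 1.9, -3.2]
```

```bash
python3 -m creep '{"slide":[[0,-0.0005,0],[0,0,0]],"twist":[0,0]}'|grep -E "pos|ft_force"
```

```text
position: [0.5332, 0.0767, 0.2314]
ft_force: [3.5, 2.6, -4.5]
```

```bash
python3 -m creep '{"slide":[[0.0003,0.002,0],[0,0.002,0],[0,0.002,0],[0,0,0.001],[0,0,0.001],[0,0,0.001],[0,0,0]],"twist":[0,0,0,0,0,0,0]}'|grep -E "pos|ft_force"; python3 -m creep '{"slide":[[0,0,0.001],[0,0,0.001],[0,0,0.001],[0,0,0]],"twist":[0,0,0,0]}'|grep -E "pos|ft_force"
```

```text
position: [0.5362, 0.0813, 0.2282]
ft_force: [-0.0, -0.4, -2.1]
position: [0.5362, 0.0813, 0.2252]
ft_force: [-0.3, -0.2, -0.9]
```

```bash
python3 -m creep '{"slide":[[0,0,0.001],[0,0,0.0005],[0,0,0]],"twist":[0,0,0]}'|grep -E "pos|ft_force"; python3 -m creep '{"slide":[[0,0,0.001],[0,0,0.0005],[0,0,0]],"twist":[0,0,0]}'|grep -E "pos|ft_force"
```

```text
position: [0.5362, 0.0814, 0.2237]
ft_force: [0.5, 0.1, -1.7]
position: [0.5363, 0.0814, 0.2223]
ft_force: [0.4, 0.1, -2.0]
```

```bash
python3 -m creep '{"slide":[[0,0,0.001],[0,0,0.0005],[0,0,0]],"twist":[0,0,0]}'|grep -E "pos|ft_force"; python3 -m creep '{"slide":[[0,0,0.001],[0,0,0.0005],[0,0,0]],"twist":[0,0,0]}'|grep -E "pos|ft_force"
```

```text
position: [0.5363, 0.0814, 0.2208]
ft_force: [0.1, -0.0, -2.2]
position: [0.5362, 0.0813, 0.2193]
ft_force: [0.7, -0.7, -1.4]
```

```bash
python3 -m creep '{"slide":[[0,0,0.001],[0,0,0.001],[0,0,0.001],[0,0,0]],"twist":[0,0,0,0]}'|grep -E "pos|ft_force"
```

```text
position: [0.5362, 0.0813, 0.2162]
ft_force: [-0.1, 0.1, -1.7]
```

```bash
python3 -m creep '{"slide":[[0,0,0.001],[0,0,0.001],[0,0,0.001],[0,0,0.001],[0,0,0.001],[0,0,0.001],[0,0,0]],"twist":[0,0,0,0,0,0,0]}'|grep -E "pos|ft_force"; python3 -m creep '{"slide":[[0,0,0.001],[0,0,0.001],[0,0,0.001],[0,0,0.001],[0,0,0.001],[0,0,0.001],[0,0,0]],"twist":[0,0,0,0,0,0,0]}'|grep -E "pos|ft_force"
```

```text
position: [0.5362, 0.0813, 0.2102]
ft_force: [-0.1, 0.7, -2.0]
position: [0.5362, 0.0814, 0.2042]
ft_force: [0.1, 0.6, -1.1]
```

```bash
python3 -m creep '{"slide":[[0,0,0.001],[0,0,0.001],[0,0,0.001],[0,0,0]],"twist":[0,0,0,0]}'|grep -E "pos|ft_force"; python3 -m creep '{"slide":[[0,0,0.001],[0,0,0.0005],[0,0,0]],"twist":[0,0,0]}'|grep -E "pos|ft_force"
```

```text
position: [0.5362, 0.0813, 0.2012]
ft_force: [-0.1, -0.0, -1.8]
position: [0.5363, 0.0814, 0.1998]
ft_force: [-0.0, -0.3, -1.2]
```

```bash
python3 -m creep '{"slide":[[0,0,0.0005],[0,0,0.0005],[0,0,0.0005],[0,0,0]],"twist":[0,0,0,0]}'|grep -E "pos|ft_force"; python3 -m creep '{"slide":[[0,0,0.0005],[0,0,0]],"twist":[0,0]}'|grep -E "pos|ft_force"
```

```text
position: [0.5363, 0.0813, 0.1983]
ft_force: [-0.3, -0.2, -1.2]
position: [0.5363, 0.0813, 0.1978]
ft_force: [0.6, -0.3, -0.6]
```

```bash
python3 -m creep '{"slide":[[0,0,0.0005],[0,0,0]],"twist":[0,0]}'|grep -E "pos|ft_force"
```

```text
position: [0.5363, 0.0814, 0.1975]
ft_force: [-1.6, -0.1, 1.9]
```

```bash
python3 -m creep '{"slide":[[0,0,0.0005],[0,0,0],[0,0,0]],"twist":[0,0,0]}'|grep -E "clock|pos|ft_force"; python3 - <<'E'
from h import *
im,X=cloud("scene")
u,v=proj("scene",[.565,.07,.2])[0].astype(int);w=45
cv2.imwrite("pics/seat.png",cv2.resize(im[v-w:v+w,u-w:u+w],(600,600),interpolation=cv2.INTER_CUBIC))
E
```

```text
clock: 27.62
position: [0.5363, 0.0815, 0.1975]
ft_force: [-4.0, 0.1, 8.2]
```

View pics/seat.png

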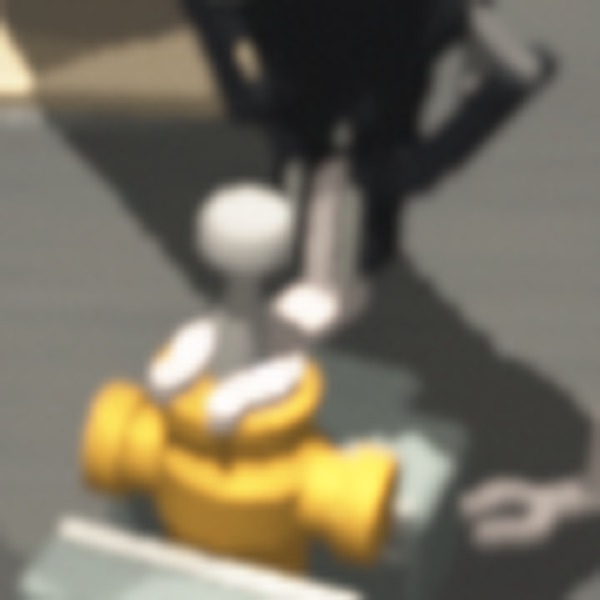

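The picture shows the collar's prongs at (185,355) and (255,385), flat on the brass flange around the stem. Contact is firm at the expected height (TCP 197.5 mm, so the underside is at about 180 mm). I'll back off the preload and release.

```bash
python3 -m creep '{"slide":[[0,0,-0.0005],[0,0,0]],"twist":[0,0]}'|grep -E "pos|ft_force"; python3 -m creep '{"slide":[[0,0,0],[0,0,0],[0,0,0],[0,0,0],[0,0,0],[0,0,0]],"twist":[0,0,0,0,0,0]}' 45 | grep -E "pos|force|width"
```

```text
position: [0.5363, 0.0814, 0.1975]
ft_force: [-2.4, -0.2, 4.6]
position: [0.5363, 0.0813, 0.1973]
ft_force: [0.1, -0.8, 0.4]
grip_width: 0.452
grasp_force: 0.0
```

```bash
python3 -m creep '{"slide":[[0,0,-0.005],[0,0,-0.015],[0,0,-0.025],[0,0,-0.03],[0,0,-0.03],[0.03,0,-0.02],[0.04,0,0],[0.04,0,0]],"twist":[0,0,0,0,0,0,0,0]}'| grep -E "clock|pos|force|width"; python3 -m creep '{"slide":[[0.02,0.03,0],[0,0.04,0],[0,0.04,0],[0,0.02,0],[0,0,0],[0,0,0]],"twist":[0,0,0,0,0,0]}'| grep -E "clock|pos|force|width";  python3 - <<'E'
from h import *
L=[]
for n,w in(("top",40),("scene",45)):
    im,X=cloud(n)
    u,v=proj(n,[.56,.065,.2])[0].astype(int)
    L.append(cv2.resize(im[v-w:v+w,u-w:u+w],(400,400),interpolation=cv2.INTER_CUBIC))
    P=X.reshape(-1,3);d=np.array([.7986,-.602]);q=P[:,:2]-[.5775,.0505];a=q@d;b=q@[.602,.7986]
    for lo,hi in((-60,-44),(-40,-28),(10,28)):
        m=(a*1e3>lo)&(a*1e3<hi)&(abs(b)<(.016 if lo>0 else .008))&(P[:,2]>.183)&(P[:,2]<.25);print(n,lo,m.sum(),np.nanmedian(P[m,2]) if m.any() else None)
cv2.imwrite("pics/end.png",np.hstack(L))
E
```

```text
clock: 29.68
position: [0.4477, 0.1492, 0.3232]
ft_force: [-1.3, 0.0, 2.2]
grip_width: 0.45
grasp_force: 0.0
clock: 30.42
position: [0.5078, 0.2595, 0.324]
ft_force: [0.1, 0.4, 0.5]
grip_width: 0.45
grasp_force: 0.0
top -60 57 0.22939957808533004
top -40 27 0.18699186604872947
top 10 49 0.18769180622939613
scene -60 144 0.21341645201207143
scene -40 25 0.188427412078719
scene 10 126 0.18957459927117348
```

View pics/end.png

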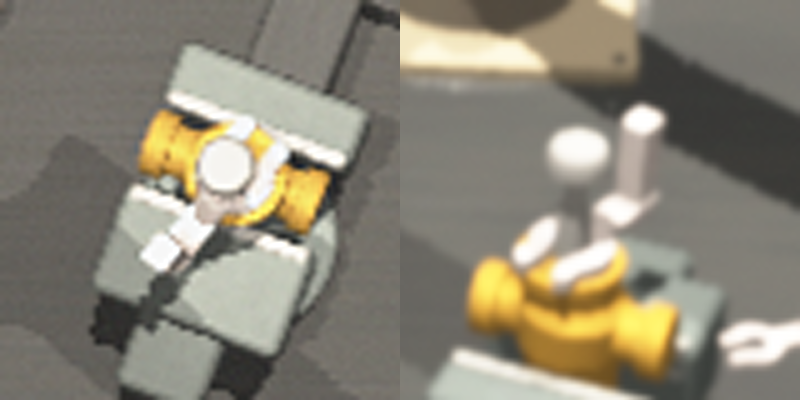

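The collar lies flat on the flange. In the top crop its lug is at (160,250) and its prongs at (240,130) and (270,175); bar and prong tops both read about 188 mm. The robot is clear, so I'll hand in.

```bash
python3 -c "
from workcell import manip
print(manip.hand_in())"
```

```text
the job is handed in; nothing more can be done
None
```

The largest collar is seated flat on the valve flange and released, with the arm clear, and the job was handed in at about 30 s; the contact forces I read stayed under 10 N.

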